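# Put the work lamp on its charging base

## Task

Take the work lamp off its stand under the little shelf and set it down gently on the charging base beside it, upright and fully home, with the base's two pegs up inside the lamp's sockets; then let go of it. The pegs slide left and right in their slots and may be anywhere along them, so find out by touch or by eye. Do not tip the lamp over, do not bump hard against the stand or its shelf, and leave the other things where they are.

Things in the scene. Friction and masses are not known exactly. Their poses are not given: they have to be found in the camera images.
- lamp: Cordless work lamp, 0.4 to 0.8 kg, 137 mm tall: square black foot 96 x 96 mm, white column with four thin bars, square black cap 88 x 88 mm with its top at z 100 mm, carrying handle above. Origin: centre of the underside; z up, x along the handle. The underside has two square sockets, 15 x 15 mm, 14 mm deep, at x = -26 and +26 mm, y = 0; either way round fits.
- lamp_grip (a point): Middle of the lamp's handle, 130 mm above its underside: a straight black bar along the lamp's x, 72 mm long, 16 mm wide, 14 mm high, on two uprights at x = -31 and +31 mm, so 52 mm of the bar is free beneath.
- stand: Fixed wooden stand, 150 x 230 mm. Origin on the table under the tray's middle; z up, x away from the robot. The lamp stands loosely in the tray (floor at z 30 mm, 112 x 112 mm inside, rim 8 mm high), handle roughly along the stand's x. Two 18 mm posts at x 78, y -105 and +105 mm carry a shelf. The -x side is open: lift the lamp over the rim and draw it out towards -x.
- shelf_edge (a point): Middle of the shelf's front lower edge: x -18, y 0, z 222 mm on the stand. The board, 18 mm thick, covers stand x -18 to +100, y -125 to +125 mm, with a lip round front and sides up to z 275 mm. It hangs over most of the handle, 55 mm above it: an upright gripper has no room; reach in from -x with the tool leaning about 40 degrees.
- dock: Fixed grey charging base, plate 150 (x) x 170 (y) mm, top at z 20 mm, with a block 22 mm higher along the far edge (x 57 to 75 mm). Origin on the table under the plate's centre; z up, x away from the robot. With the lamp home, its underside lies on the plate, its x along the base's x (or reversed), its origin at x 0 and y = the pegs' offset, with 2 mm play.
- dock_mid (a point): Centre of the base's top plate. Two steel pegs, 11 mm diameter, 12 mm high, chamfered 1.5 mm, stand on the plate at base x = -26 and +26 mm. They are one piece that slides along the base's y in two slots and lies anywhere from y -14 to +14 mm; this offset is not reported. It moves stiffly (about 15 N): a lighter touch from the side finds it without moving it.
- bottle: White squeeze bottle, 64 mm diameter, 190 mm tall, standing behind; leave alone. Origin at underside.
- jar: Glass jar with steel cap, 48 mm diameter, 60 mm tall, standing behind the charging base; leave alone. Origin at underside.
- tin: Small tin, 52 mm diameter, 55 mm tall, on top of the overhead shelf; leave alone. Origin at underside.
- screwdriver: Screwdriver, 170 mm long, lying in front of the stand; leave alone.
- wrench: Wrench, 160 mm long, lying in front, between stand and base; leave alone.
- mug: Blue mug, 76 mm diameter, 90 mm tall, at the right; leave alone. Origin at underside.

How it is judged:
On the way:
1. the lamp is lifted clear of its stand (z of lamp in the frame of stand above 0.036 m and contact force between lamp and stand below 0.1 N), for 0.2 s.
At the end, for the whole second after the job is handed in: The lamp stands at rest on the charging base, upright within 2 degrees, its underside within 3 mm of the plate (both pegs inside its sockets), its origin within 7 mm of the base's centre along the base's x and 20 mm along y, its handle along the base's x within 8 degrees; nothing holds it (z of lamp in the frame of dock between 0.016 and 0.023 m and x of lamp in the frame of dock between -0.007 and 0.007 m and y of lamp in the frame of dock between -0.02 and 0.02 m and angle between the x axis of lamp and the x axis of dock, either way round below 0.15 rad and angle between lamp's own z axis and vertical below 0.04 rad and linear speed of lamp below 0.01 m/s and angular speed of lamp below 0.05 rad/s); the robot touches nothing.
It fails at once if the lamp is tipped by more than 30 degrees (angle between lamp's own z axis and vertical above 0.52 rad).
It fails at once if the lamp is banged or dropped onto the charging base (more than 50 N) (contact force between lamp and dock above 50 N).
It fails at once if the robot bumps the stand or its shelf hard (more than 25 N) (contact force between the arm and stand above 25 N).
It fails at once if another thing is pushed more than 30 mm or knocked over (distance of any of bottle, jar, tin, screwdriver, wrench, mug from where it was at the start of the episode above 0.03 m or angle between any of bottle, jar, tin, mug's own z axis and vertical above 0.4 rad).
It also fails if it takes over 72 s, if anything falls off the work surface, if the arm or the gripper's body presses on something with over 40 N, if the wrist force passes 120 N, or if a joint passes its speed limit or range.

## Robot

A 6-joint arm with a two-finger parallel gripper is mounted at the origin on the work surface. World frame = base frame: x ahead of the robot, y to its left, z up, the work surface at z = 0. Lengths are in m, angles in rad, forces in N, time in s.
With the tool pointing down it reaches from about 0.35 to 0.775 m from the base axis. Payload 7.3 kg.
Tool frame: the origin (TCP) lies between the finger pads; the fingertips stand 14 mm ahead of it and the grasp point (between the pads) lies 5 mm behind it; z points along the fingers, y is the line along which they close (so a half turn about z gives the same grasp; the last joint's range is limited). The gripper opens to 92 mm and grips with 3 to 60 N. Pads are 19 mm wide; open, the fingers measure 130 mm over their backs; the gripper's body (75 mm by 190 mm) begins 47 mm behind the grasp point.
Start: joints at [1.199, 0.342, 1.524, -0, 1.275, -0.146], TCP at [0.118, 0.512, 0.241] pointing down, gripper open.
Joint ranges: [-2.53, 2.53], [-0.77, 2.02], [0.04, 2.7], [-1, 4.14], [0.28, 2.66], [-3.11, 3.11]. Speed limits (rad/s): [2.57, 2.57, 3.14, 3.14, 3.14, 3.14].

## Interface

Orientations are given as [roll, pitch, yaw] about the fixed x, y, z axes, in that order (R = Rz(yaw) Ry(pitch) Rx(roll)).
In Python, from cell import robot, eyes gives the robot as it stands. The module is installed in compiled form; this text tells all that it offers.
- The arm moves only by the shell command python3 -m handwheel 'ROWS' [FORCE]. ROWS is JSON, one flat list of numbers, 5 for each row, row after row: the shift along the world's x, y, z in mm, then the turn about the world's z in rad, then the opening, from 0 (shut) to 1 (fully open). In form: [x, y, z, spin, jaw, x, y, z, spin, jaw, ...]. A call has 1 to 8 rows; each row shifts and turns the commanded pose from where the row before left it; what a row does not reach is not made up. A row lasts 1/10 s, in which the tool goes at most 50 mm and 8.59 degrees, less where a joint would pass 70% of its speed; a pose out of reach is approached as far as the arm can. A call with a gripper value outside its range is refused whole. The fingers move at their own pace and stop on an object; FORCE is the grip in N (left out, the last holds). Time passes only in rows, so rows that do not move let the fingers close. It gives the time, the measured TCP pose, the force, the opening and the grip force at its end, in the units of the state.
- robot.observe(): the state, without advancing time (a new reading comes with each control period).
- eyes.read_camera(name): name is "scene" or "top" or "wrist"; returns (picture, depth): 420x560x3 uint8, blue, green, red; 420x560 float32, m along the optical axis (not along the pixel's ray), 0 where there is no reading.
- eyes.calibration(name): a dict with "fx", "fy", "cx", "cy" (pixels), "world_to_cam" (4x4, takes a point from world to camera coordinates). Camera axes: x right, y down, z forward; pixel columns grow to the right and rows downward; lengths in m; the calibration is good to about 2 mm. The wrist camera is an equidistant fisheye: a pixel r from the principal point sees the ray r / f radians off the axis. A picture is of the moment at which its call begins: read the wrist's pose just before it. calibration takes no time and is no camera call; for the wrist camera it gives the pose at the moment of the call.
- robot.hand_in(): hands the job in; it is judged then, once.
The state is a dict: "time": time; "qpos": joint angles; "qvel": joint speeds; "joint_efforts": joint torques, N m; "tool_pos": TCP position; "tool_rot": TCP orientation; "contact_force": force on the tool from outside, world axes, zero at the start; "torque": the same for the moment, N m; "opening": finger opening in m; "grip_force": force on a finger pad.
Only numpy, scipy, OpenCV 4.12 (cv2) and the standard library are available. Lean on these libraries where they do the work, as an engineer would, in place of code of your own. Each camera call takes 0.05 s, during which the arm holds its last target. There are 200 camera calls.

## Working session

There is one attempt and no reset: what is moved stays moved. The work goes in short steps, Python scripts to look and compute and a shell command to move; the robot and the scene stay as the last step left them, time stands still between calls to the robot, and variables do not carry over. Pictures are saved under pics/ and viewed, at most 10 in all, crops included, and the job is handed in when it is done.

```bash
mkdir -p pics
cat > h.py <<'E'
import numpy as np, cv2
from cell import robot, eyes
def snap(n,f):
    im,d=eyes.read_camera(n); cv2.imwrite(f'pics/{f}.png',im); np.save(f'pics/{f}.npy',d)
    return im,d,eyes.calibration(n)
def pt(c,d,u,v,z=None):
    # pinhole pixel -> world, by depth or on plane z
    M=np.linalg.inv(c['world_to_cam']); r=np.array([(u-c['cx'])/c['fx'],(v-c['cy'])/c['fy'],1])
    if z is None: s=np.median(d[v-1:v+2,u-1:u+2])
    else: s=(z-M[2,3])/(M[:3,:3]@r)[2]
    return M[:3,:3]@(r*s)+M[:3,3]
E
python3 - <<'E'
from h import *
s=robot.observe(); print({k:np.round(v,3).tolist() for k,v in s.items()})
a=snap('scene','s0')[0]; b=snap('top','t0')[0]
for n in('scene','top'):print(np.round(np.linalg.inv(eyes.calibration(n)['world_to_cam']),3).tolist(),eyes.calibration(n)['fx'])
E
```

```text
{'time': 0.0, 'qpos': [1.199, 0.343, 1.525, -0.0, 1.275, -0.146], 'qvel': [-0.0, -0.0, 0.0, 0.0, 0.001, 0.001], 'joint_efforts': [0.001, -43.124, -24.422, 0.072, 0.056, -0.0], 'tool_pos': [0.117, 0.511, 0.24], 'tool_rot': [-3.14, -0.0, 2.916], 'contact_force': [-0.287, 0.092, 1.085], 'torque': [0.05, -0.036, -0.029], 'grip_force': 0.0, 'opening': 0.092}
[[0.846, 0.402, -0.35, 1.055], [0.533, -0.647, 0.545, -0.882], [-0.007, -0.648, -0.762, 1.225], [0.0, 0.0, 0.0, 1.0]] 473.0406967759291
[[-0.024, -0.999, 0.027, 0.526], [-0.999, 0.024, 0.028, -0.135], [-0.028, -0.026, -0.999, 1.288], [0.0, 0.0, 0.0, 1.0]] 457.6483761830073
```

View pics/s0.png

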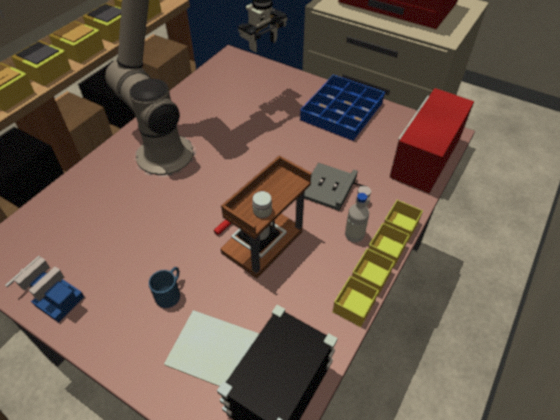

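View pics/t0.png

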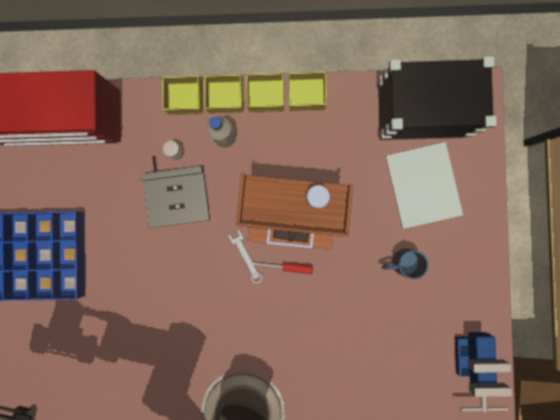

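Run:
```python
from h import *
im=cv2.imread('pics/t0.png')
cv2.imwrite('pics/t0c.png',cv2.resize(im[150:290,130:360],None,fx=3.4,fy=3.4,interpolation=cv2.INTER_CUBIC))
```

```text
(no output)
```

View pics/t0c.png

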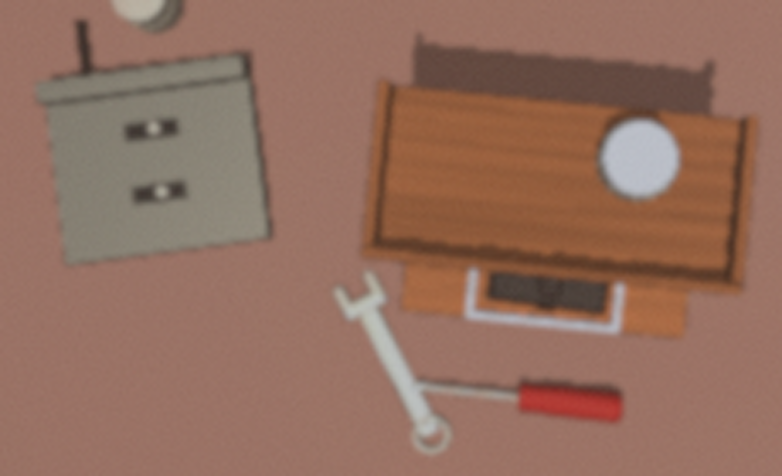

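Run:
```python
from h import *
c=eyes.calibration('top'); d=np.load('pics/t0.npy')
P=lambda u,v,z:np.round(pt(c,d,130+u/3.4,150+v/3.4,z)*1000,1)[:2]
for n,u,v,z in [('dockFL',68,265,.02),('dockFR',271,238,.02),('peg1',153,127,.032),('peg2',162,190,.032),('slot1L',125,132,.02),('slot1R',178,127,.02),('slot2L',134,194,.02),('slot2R',187,188,.02),('blkBL',38,83,.042),('blkBR',247,53,.042),
 ('shFL',363,250,.275),('shFR',742,284,.275),('shBL',380,82,.275),('shBR',757,118,.275),('footFL',488,297,.042),('footFR',606,310,.042),('handleend',547,290,.167),('trayFL',466,317,.038),('trayFR',620,331,.038),('baseFL',404,310,.02),('baseFR',685,336,.02),('wrL',340,290,.005),('wrR',375,275,.005),('wrEnd',430,450,.005),('sdTip',420,383,.01),('sdEnd',620,405,.02),('tin',640,158,.295)]:
    print(n,P(u,v,z))
print(d[150+170//3,130+500//3], pt(c,d,int(130+500/3.4),int(150+170/3.4)),pt(c,d,int(130+547/3.4),int(150+285/3.4)),pt(c,d,int(130+547/3.4),int(150+300/3.4)))
s=np.array
```

```text
dockFL [515.8 247. ]
dockFR [534.   79.2]
peg1 [626.5 171.8]
peg2 [575.  165.4]
slot1L [623.9 198. ]
slot1R [626.9 154.1]
slot2L [572.8 191.4]
slot2R [576.6 147.6]
blkBL [663.8 262.4]
blkBR [683.5  92. ]
shFL [523.1 -24. ]
shFR [ 495.3 -269.6]
shBL [632.6 -37.5]
shBR [ 602.7 -282.3]
footFL [482.5 -97.9]
footFR [ 470.  -191.9]
handleend [ 490.9 -144.2]
trayFL [466.7 -79.8]
trayFR [ 452.8 -202.8]
baseFL [472.7 -28.5]
baseFR [ 446.5 -256.3]
wrL [489.8  25.4]
wrR [501.5  -3.9]
wrEnd [356.6 -46.1]
sdTip [412.2 -39.5]
sdEnd [ 391.9 -202.2]
tin [ 577.6 -204.4]
1.0455166 [ 0.57477855 -0.11375876  0.23843319] [ 0.49657514 -0.14217468  0.16761727] [ 0.48302859 -0.14209709  0.13127013]
```

```bash
for i in 1 2 3; do python3 -m handwheel '[40,-30,0,0,1, 40,-30,0,0,1, 40,-30,0,0,1, 40,-30,0,0,1, 40,-30,0,0,1, 40,-30,0,0,1,40,-30,0,0,1,40,-30,0,0,1]'; done
```

```text
time: 0.9
tool_pos: [0.4388, 0.2701, 0.2405]
tool_rot: [-3.142, -0.0, 2.916]
contact_force: [-0.2, 0.3, 0.3]
opening: 0.0918
grip_force: 0.0
time: 1.7
tool_pos: [0.7586, 0.0303, 0.2402]
tool_rot: [3.142, -0.001, 2.916]
contact_force: [1.4, 0.7, 0.1]
opening: 0.0918
grip_force: 0.0
time: 2.5
tool_pos: [0.881, -0.1687, 0.18]
tool_rot: [3.126, 0.151, 2.914]
contact_force: [-0.1, -0.1, 0.2]
opening: 0.0918
grip_force: 0.0
```

```bash
python3 -m handwheel '[-20,10,30,0.1,1, -20,10,30,0,1, -20,10,30,0,1,0,0,0,0,1]'; python3 -c "
from h import *
print(np.round(robot.observe()['qpos'],3))"
```

```text
time: 2.9
tool_pos: [0.8206, -0.1363, 0.2795]
tool_rot: [3.127, 0.161, 3.015]
contact_force: [0.5, -0.5, 1.8]
opening: 0.0919
grip_force: 0.0
[-0.27   0.911  0.416  0.038  1.657 -1.71 ]
```

```bash
python3 -m handwheel '[40,-5,0,0,1, 40,-5,0,0,1, 40,-5,0,0,1,40,-5,0,0,1]'; python3 -c "
from h import *
print(np.round(robot.observe()['qpos'],3))"
```

```text
time: 3.3
tool_pos: [0.8876, -0.1427, 0.236]
tool_rot: [3.127, 0.218, 3.013]
contact_force: [0.5, -0.2, 0.4]
opening: 0.0917
grip_force: 0.0
[-0.259  1.144  0.039  0.043  1.743 -1.691]
```

```bash
python3 -m handwheel '[40,-5,30,0,1, 40,-5,30,0,1, 40,-5,30,0,1,40,-5,30,0,1,40,-5,30,0,1,40,-5,30,0,1,40,-5,30,0,1,40,-5,30,0,1]'; python3 -c "
from h import *
print(np.round(robot.observe()['qpos'],3))"
```

```text
time: 4.1
tool_pos: [0.9264, -0.1375, 0.3531]
tool_rot: [3.134, 0.486, 3.01]
contact_force: [-0.7, 0.6, 0.2]
opening: 0.0917
grip_force: 0.0
[-0.249  1.035  0.037  0.063  1.587 -1.675]
```

```bash
python3 -m handwheel '[40,-5,30,0,1, 40,-5,30,0,1, 40,-5,30,0,1,40,-5,30,0,1,40,-5,30,0,1,40,-5,30,0,1]'; python3 -c "
from h import *
print(np.round(robot.observe()['qpos'],3))"
```

```text
time: 4.7
tool_pos: [0.9586, -0.1365, 0.4198]
tool_rot: [3.136, 0.682, 3.009]
contact_force: [-0.2, -0.9, 0.2]
opening: 0.092
grip_force: 0.0
[-0.244  0.992  0.037  0.076  1.435 -1.668]
```

```bash
python3 -m handwheel '[40,-5,30,0,1, 40,-5,30,0,1, 40,-5,30,0,1,40,-5,30,0,1]'; python3 -m handwheel '[-45,0,0,0,1,-45,0,0,0,1,-45,0,0,0,1,-45,0,0,0,1,-45,0,0,0,1,-45,0,0,0,1,-45,0,0,0,1,-45,0,0,0,1]';python3 -m handwheel '[-45,0,0,0,1,-45,0,0,0,1,-45,0,0,0,1,-45,0,0,0,1]'; python3 -c "
from h import *
print(np.round(robot.observe()['qpos'],3))"
```

```text
time: 5.1
tool_pos: [0.9802, -0.1365, 0.4598]
tool_rot: [3.137, 0.811, 3.008]
contact_force: [0.6, -0.2, -1.1]
opening: 0.0919
grip_force: 0.0
time: 5.9
tool_pos: [0.6678, -0.1381, 0.4641]
tool_rot: [3.138, 0.811, 3.011]
contact_force: [-0.5, -0.4, -0.3]
opening: 0.0915
grip_force: 0.0
time: 6.3
tool_pos: [0.4881, -0.1378, 0.464]
tool_rot: [3.139, 0.811, 3.012]
contact_force: [0.1, -0.8, 0.5]
opening: 0.0916
grip_force: 0.0
[-0.654 -0.197  1.766  0.487  0.896 -2.27 ]
```

```bash
python3 -m handwheel '[-40,1,0,0,1,-40,1,-20,0,1,-18,0,-40,0,1,0,0,-40,0,1,0,0,-40,0,1,0,0,-30,0,1,0,0,0,0,1]'; python3 -c "
from h import *
print(np.round(robot.observe()['qpos'],3))
c=eyes.calibration('wrist'); im,d,_=snap('wrist','w1'); print(c)
import pickle; pickle.dump(c,open('pics/w1.pkl','wb'))"
```

```text
time: 7.0
tool_pos: [0.3904, -0.135, 0.2903]
tool_rot: [3.131, 0.804, 3.005]
contact_force: [-0.6, -0.1, 0.1]
opening: 0.0918
grip_force: 0.0
[-0.943 -0.259  2.292  0.92   0.725 -2.978]
{'fx': 325.19226210127806, 'fy': 325.19226210127806, 'cx': 280.4052671644492, 'cy': 202.07408556334443, 'world_to_cam': array([[ 0.12910187,  0.99159729,  0.00821713,  0.081716  ],
       [ 0.45727358, -0.06688389,  0.88680743, -0.41028795],
       [ 0.87990544, -0.11073102, -0.46206608, -0.06379468],
       [ 0.        ,  0.        ,  0.        ,  1.        ]])}
```

View pics/w1.png

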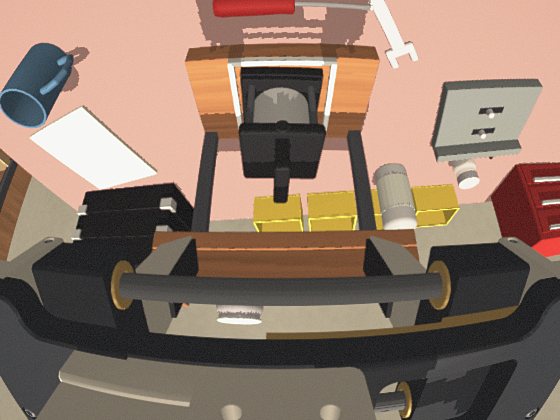

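```bash
cat >> h.py <<'E'
def cloud(c,d):
    v,u=np.mgrid[0:d.shape[0],0:d.shape[1]]; a=(u-c['cx'])/c['fx']; b=(v-c['cy'])/c['fy']
    t=np.hypot(a,b); k=np.tan(np.minimum(t,1.5))/np.maximum(t,1e-9)
    q=np.stack([a*k*d,b*k*d,d],-1); M=np.linalg.inv(c['world_to_cam'])
    return q@M[:3,:3].T+M[:3,3]
E
python3 - <<'E'
from h import *
import pickle
c=pickle.load(open('pics/w1.pkl','rb')); d=np.load('pics/w1.npy'); P=cloud(c,d)
print('cam',np.linalg.inv(c['world_to_cam'])[:3,3])
for u,v in [(282,172),(282,185),(282,195),(282,199),(245,150),(320,150),(282,127),(282,235)]: print(u,v,np.round(P[v,u]*1000))
m=(d>0)&(P[...,2]>.153)&(P[...,2]<.175)&(P[...,0]>.45)&(P[...,0]<.6)&(abs(P[...,1]+.15)<.05)
v,u=np.nonzero(m); Q=P[m]*1000; print(len(Q),u.min(),u.max(),v.min(),v.max())
for lo in range(480,570,10):
    s=Q[(Q[:,0]>=lo)&(Q[:,0]<lo+10)]
    if len(s): print(lo,len(s),np.round(np.percentile(s[:,1],[2,50,98]),1),np.round(np.percentile(s[:,2],[5,95]),1))
# shelf front edge
for u in (200,280,360):
    col=P[205:262,u]*1000; print(u,np.round(col[::6]).tolist())
# cap top
m=(d>0)&(P[...,2]>.124)&(P[...,2]<.136)&(P[...,0]>.45)&(P[...,0]<.6)&(abs(P[...,1]+.15)<.06)
Q=P[m]*1000; print(len(Q),np.percentile(Q,[1,50,99],axis=0).round(1).tolist())
E
```

```text
cam [ 0.23319743 -0.11553507  0.33369757]
282 172 [ 492. -146.  166.]
282 185 [ 514. -149.  167.]
282 195 [ 536. -152.  166.]
282 199 [ 546. -153.  166.]
245 150 [ 500. -186.  129.]
320 150 [ 513. -108.  127.]
282 127 [ 476. -144.  123.]
282 235 [ 504. -148.  225.]
705 273 290 158 203
480 204 [-153.4 -145.9 -138.3] [154.  165.4]
490 102 [-154.4 -146.4 -138.4] [163.6 166.3]
500 81 [-155.9 -148.3 -140.9] [164.1 166.5]
510 82 [-157.5 -149.9 -142. ] [163.9 166.5]
520 71 [-158.9 -152.  -144.3] [164.6 166.3]
530 65 [-160.1 -152.3 -145.1] [164.4 166.4]
540 64 [-163.7 -155.6 -147.5] [162.1 166.5]
550 36 [-163.9 -155.9 -149.1] [163.5 166.2]
200 [[578.0, -262.0, 149.0], [577.0, -261.0, 158.0], [578.0, -260.0, 166.0], [578.0, -259.0, 174.0], [577.0, -258.0, 183.0], [495.0, -223.0, 225.0], [495.0, -223.0, 231.0], [494.0, -222.0, 237.0], [495.0, -222.0, 242.0], [496.0, -222.0, 248.0]]
280 [[840.0, -193.0, 22.0], [840.0, -193.0, 36.0], [839.0, -193.0, 50.0], [926.0, -204.0, 25.0], [926.0, -204.0, 41.0], [504.0, -150.0, 225.0], [505.0, -150.0, 230.0], [503.0, -150.0, 237.0], [505.0, -150.0, 242.0], [502.0, -150.0, 248.0]]
360 [[601.0, -61.0, 152.0], [603.0, -61.0, 160.0], [603.0, -62.0, 168.0], [608.0, -63.0, 174.0], [611.0, -63.0, 181.0], [512.0, -78.0, 227.0], [512.0, -78.0, 232.0], [513.0, -79.0, 238.0], [512.0, -79.0, 244.0], [513.0, -80.0, 249.0]]
3375 [[474.0, -195.6, 124.4], [507.8, -149.1, 128.5], [563.2, -105.4, 132.7]]
```

```bash
python3 -m handwheel '[9,1,-30,0,1, 22,-3,-21,0,1,22,-3,-21,0,1,22,-3,-21,0,1,21,-3,-21,0,1,0,0,0,0,1]' 50; python3 -c "
from h import *
print(np.round(robot.observe()['qpos'],3))"
```

```text
time: 7.65
tool_pos: [0.4979, -0.1374, 0.2147]
tool_rot: [3.135, 0.759, 2.997]
contact_force: [-0.5, 0.1, -2.9]
opening: 0.0915
grip_force: 1.3
[-0.608  0.104  2.209  1.203  0.342 -3.102]
```

```bash
cat > fk.py <<'E'
import numpy as np
from scipy.optimize import least_squares
from scipy.spatial.transform import Rotation as R
D=[([1.199,.343,1.525,0,1.275,-.146],[.117,.511,.240],[-3.14,0,2.916]),
([-.27,.911,.416,.038,1.657,-1.71],[.8206,-.1363,.2795],[3.127,.161,3.015]),
([-.259,1.144,.039,.043,1.743,-1.691],[.8876,-.1427,.236],[3.127,.218,3.013]),
([-.249,1.035,.037,.063,1.587,-1.675],[.9264,-.1375,.3531],[3.134,.486,3.01]),
([-.244,.992,.037,.076,1.435,-1.668],[.9586,-.1365,.4198],[3.136,.682,3.009]),
([-.654,-.197,1.766,.487,.896,-2.27],[.4881,-.1378,.464],[3.139,.811,3.012]),
([-.943,-.259,2.292,.92,.725,-2.978],[.3904,-.135,.2903],[3.131,.804,3.005]),
([-.608,.104,2.209,1.203,.342,-3.102],[.4979,-.1374,.2147],[3.135,.759,2.997])]
LO=np.array([-2.53,-.77,.04,-1,.28,-3.11]); HI=np.array([2.53,2.02,2.7,4.14,2.66,3.11])
def fk(q,p):
    d1,e1,a2,e3,a3,t,c,s1=p
    r=lambda ax,a:R.from_euler(ax,a)
    A=r('z',q[0]+s1); pos=np.array([0,0,d1])+A.apply([e1,0,0])
    A=A*r('y',q[1]); pos=pos+A.apply([0,0,a2]); A=A*r('y',q[2]); pos=pos+A.apply([e3,0,a3])
    A=A*r('z',q[3])*r('y',q[4]); pos=pos+A.apply([0,0,t]); A=A*r('z',q[5]+c)
    return pos,A
def res(p):
    o=[]
    for q,x,e in D:
        a,A=fk(q,p); o+=list(a-x)+list(.3*(R.from_euler('xyz',e).inv()*A).as_rotvec())
    return o
best=min((least_squares(res,[.3,.05,.4,0,.4,.2,c,0]) for c in np.arange(-3,3.1,1)),key=lambda s:s.cost)
P=best.x
def ik(x,A,seed,w=.3):
    f=lambda q:np.r_[fk(q,P)[0]-x,w*(A.inv()*fk(q,P)[1]).as_rotvec()]
    return least_squares(f,np.clip(seed,LO+1e-3,HI-1e-3),bounds=(LO,HI))
def tool(lean,az,flip):
    # leaning outward by lean toward azimuth az; flip: half turn about tool z
    A=R.from_euler('z',az)*R.from_euler('y',np.pi-lean)
    return A*R.from_euler('z',np.pi if flip else 0)
if __name__=='__main__':
    print(P.round(4),best.cost**.5)
    G=np.array([.503,-.1483,.160]); rng=np.random.default_rng(0)
    for lean in (.55,.62,.7,.75,.8,.87):
      for fl in (0,1):
        A=tool(lean,-.145,fl); x=G+A.apply([0,0,.005]); S=[]
        for k in range(25):
            s=ik(x,A,rng.uniform(LO,HI))
            if s.cost<1e-8 and not any(np.allclose(s.x,b,atol=.03) for b in S): S.append(s.x)
        print(lean,fl,[b.round(2).tolist() for b in S])
E
python3 fk.py
```

```text
[ 0.2484 -0.0258  0.5137  0.0322  0.3914  0.3568  1.6444  0.087 ] 0.04783187795787333
0.55 0 [[-0.45, 0.21, 2.12, 0.39, 0.3, -2.21]]
0.55 1 [[-0.45, 0.21, 2.12, 0.39, 0.3, 0.93]]
0.62 0 []
0.62 1 []
0.7 0 []
0.7 1 []
0.75 0 []
0.75 1 []
0.8 0 []
0.8 1 []
0.87 0 [[-0.52, 0.25, 2.39, 2.57, 0.41, 1.84]]
0.87 1 [[-0.52, 0.25, 2.39, 2.57, 0.41, -1.3]]
```

```bash
python3 -m handwheel '[-15,3,15,0,1,-22,3,21,0,1,-22,3,21,0,1,-22,3,21,0,1,0,0,0,0,1]'
```

```text
time: 8.15
tool_pos: [0.4144, -0.1267, 0.2982]
tool_rot: [-3.14, 0.767, 2.998]
contact_force: [-0.0, 0.2, 0.2]
opening: 0.0923
grip_force: 0.0
```

```bash
python3 - <<'E'
from h import robot
s=robot.observe(); import re
line="(%s,%s,%s)]"%([round(x,4) for x in s['qpos']],[round(x,4) for x in s['tool_pos']],[round(x,4) for x in s['tool_rot']])
t=open('fk.py').read()
t=t.replace("[3.135,.759,2.997])]","[3.135,.759,2.997]),\n"+line)
a=t.index('def fk'); b=t.index('def res')
t=t[:a]+'''def fk(q,p):
    o=p[:15].reshape(5,3); A=R.from_euler('z',q[0]); pos=np.zeros(3)
    for i,(ax,k) in enumerate(zip('yyzyz',(1,2,3,4,5))):
        pos=pos+A.apply(o[i]); A=A*R.from_euler(ax,q[k])
    pos=pos+A.apply(p[18:21]); A=A*R.from_euler('xyz',p[15:18])
    return pos,A
'''+t[b:]
t=t.replace("return o\n","return o+list(1e-3*(p-P0))\n")
a=t.index('best='); b=t.index('P=best')
t=t[:a]+'''P0=np.array([0,.08,.25, 0,0,.5, 0,0,.2, 0,0,.2, 0,0,.2, 0,0,1.64, 0,0,.1])
best=least_squares(res,P0)
'''+t[b:].replace('P=best.x\n','P=best.x\n',1)
open('fk.py','w').write(t)
E
sed -i 's/print(P.round(4),best.cost\*\*.5)/print(P.round(3),np.round(np.reshape(res(P)[:6*len(D)],(-1,6))*1000,1))/' fk.py; python3 fk.py
```

```text
[-0.000e+00  7.900e-02  2.230e-01  0.000e+00 -1.000e-03  5.060e-01
  4.700e-02 -1.000e-03  1.900e-01 -0.000e+00 -0.000e+00  1.900e-01
 -0.000e+00 -0.000e+00  2.020e-01  0.000e+00  0.000e+00  1.571e+00
  0.000e+00  0.000e+00  1.020e-01] [[ 0.   0.  -0.  -0.   0.1  0.2]
 [-0.1  0.2  0.  -0.1 -0.1 -0.2]
 [ 0.  -0.3  0.1  0.1 -0.3  0. ]
 [ 0.1  0.3  0.1 -0.2 -0.  -0.3]
 [ 0.  -0.1 -0.2  0.1  0.2  0. ]
 [-0.2 -0.1  0.1 -0.1  0.1  0.1]
 [ 0.3  0.1  0.1 -0.1 -0.1 -0. ]
 [-0.1 -0.  -0.   0.2  0.1  0.1]
 [-0.  -0.1 -0.1  0.   0.   0.1]]
0.55 0 [[-0.55, 0.25, 2.1, 0.65, 0.35, -2.54]]
0.55 1 [[-0.56, 0.25, 2.1, 0.65, 0.35, 0.59]]
0.62 0 [[-0.57, 0.24, 2.15, 0.98, 0.3, -2.88]]
0.62 1 [[-0.58, 0.24, 2.15, 0.98, 0.3, 0.25]]
0.7 0 [[-0.6, 0.25, 2.22, 1.47, 0.29, 2.89]]
0.7 1 [[-0.6, 0.25, 2.22, 1.47, 0.29, -0.25]]
0.75 0 [[-0.61, 0.26, 2.25, 1.76, 0.32, 2.59]]
0.75 1 [[-0.62, 0.26, 2.25, 1.75, 0.32, -0.55]]
0.8 0 [[-0.63, 0.27, 2.29, 1.98, 0.37, 2.35]]
0.8 1 [[-0.63, 0.27, 2.29, 1.98, 0.38, -0.79]]
0.87 0 [[-0.65, 0.29, 2.34, 2.2, 0.48, 2.11]]
0.87 1 [[-0.66, 0.29, 2.34, 2.2, 0.48, -1.03]]
```

Run:
```python
import numpy as np
from fk import *
from h import robot
s=robot.observe(); A0=R.from_euler('xyz',s['tool_rot'])
for pos in ([.6,-.1,.46],[.7,-.1,.46],[.75,0,.4]):
    q=np.array(s['qpos']); 
    for k in range(0,22):
        r=ik(np.array(pos),R.from_euler('z',-.15*k)*A0,q); q=r.x
        if k%3==0 or k==21: print(pos,k,'%.4f'%r.cost**.5,q.round(2).tolist())
```

```text
[0.6, -0.1, 0.46] 0 0.0000 [-0.37, 0.02, 1.56, 0.21, 0.82, -1.88]
[0.6, -0.1, 0.46] 3 0.0000 [-0.14, 0.08, 1.5, -0.41, 0.89, -0.97]
[0.6, -0.1, 0.46] 6 0.0000 [0.01, 0.23, 1.32, -0.69, 1.24, -0.4]
[0.6, -0.1, 0.46] 9 0.0000 [0.06, 0.42, 1.04, -0.77, 1.64, -0.09]
[0.6, -0.1, 0.46] 12 0.0000 [0.03, 0.64, 0.68, -0.79, 2.03, 0.11]
[0.6, -0.1, 0.46] 15 0.0000 [-0.04, 0.91, 0.15, -0.9, 2.46, 0.16]
[0.6, -0.1, 0.46] 18 0.0238 [-0.14, 0.96, 0.06, -0.78, 2.66, 0.52]
[0.6, -0.1, 0.46] 21 0.0431 [-0.26, 0.87, 0.25, -0.18, 2.66, 1.33]
[0.7, -0.1, 0.46] 0 0.0000 [-0.29, 0.22, 1.33, 0.14, 0.84, -1.77]
[0.7, -0.1, 0.46] 3 0.0000 [-0.11, 0.28, 1.25, -0.41, 0.95, -0.96]
[0.7, -0.1, 0.46] 6 0.0000 [0.01, 0.43, 1.02, -0.68, 1.31, -0.46]
[0.7, -0.1, 0.46] 9 0.0000 [0.05, 0.66, 0.64, -0.78, 1.75, -0.21]
[0.7, -0.1, 0.46] 12 0.0100 [0.03, 0.97, 0.04, -0.94, 2.2, -0.17]
[0.7, -0.1, 0.46] 15 0.0487 [-0.02, 0.99, 0.04, -0.9, 2.37, 0.16]
[0.7, -0.1, 0.46] 18 0.0784 [-0.11, 0.99, 0.04, -0.69, 2.56, 0.62]
[0.7, -0.1, 0.46] 21 0.0902 [-0.24, 0.98, 0.04, -0.11, 2.66, 1.39]
[0.75, 0, 0.4] 0 0.0000 [-0.08, 0.33, 1.34, -0.07, 0.71, -1.48]
[0.75, 0, 0.4] 3 0.0000 [0.07, 0.42, 1.2, -0.56, 0.95, -0.71]
[0.75, 0, 0.4] 6 0.0000 [0.16, 0.6, 0.91, -0.72, 1.37, -0.31]
[0.75, 0, 0.4] 9 0.0000 [0.18, 0.86, 0.42, -0.8, 1.85, -0.14]
[0.75, 0, 0.4] 12 0.0276 [0.15, 1.05, 0.04, -0.89, 2.19, 0.01]
[0.75, 0, 0.4] 15 0.0654 [0.09, 1.06, 0.04, -0.79, 2.35, 0.37]
[0.75, 0, 0.4] 18 0.0909 [-0.01, 1.05, 0.04, -0.47, 2.52, 0.9]
[0.75, 0, 0.4] 21 0.0947 [-0.14, 1.05, 0.04, 0.13, 2.6, 1.69]
```

```bash
python3 -m handwheel '[-5,0,45,0,1,0,0,45,0,1,0,0,45,0,1,40,5,30,0,1,45,5,0,0,1,45,5,0,0,1,45,5,0,0,1,20,5,0,0,1]' >/dev/null
python3 -m handwheel '[0,0,0,-0.14,1,0,0,0,-0.14,1,0,0,0,-0.14,1,0,0,0,-0.14,1,0,0,0,-0.14,1,0,0,0,-0.14,1,0,0,0,-0.14,1,0,0,0,-0.14,1]'
python3 -m handwheel '[0,0,0,-0.14,1,0,0,0,-0.14,1,0,0,0,-0.14,1,0,0,0,-0.14,1,0,0,0,-0.14,1,0,0,0,-0.14,1,0,0,0,-0.14,1,0,0,0,-0.14,1]'
python3 -m handwheel '[0,0,0,-0.14,1,0,0,0,-0.14,1,0,0,0,-0.14,1,0,0,0,-0.14,1,0,0,0,-0.14,1,0,0,0,-0.14,1,0,0,0,-0.04,1]';python3 -c "
from h import *
print(np.round(robot.observe()['qpos'],3))"
```

```text
time: 9.75
tool_pos: [0.604, -0.0996, 0.4563]
tool_rot: [3.131, 0.747, 1.983]
contact_force: [-0.4, -0.5, 0.2]
opening: 0.0918
grip_force: 0.0
time: 10.55
tool_pos: [0.6039, -0.0997, 0.4551]
tool_rot: [3.133, 0.743, 0.865]
contact_force: [-0.0, -0.1, 0.7]
opening: 0.0917
grip_force: 0.0
time: 11.25
tool_pos: [0.5948, -0.1426, 0.392]
tool_rot: [3.043, 0.667, -0.01]
contact_force: [-0.0, -0.4, 0.2]
opening: 0.092
grip_force: 0.0
[-0.242  1.025  0.037 -0.534  2.656  0.902]
```

```bash
R='[45,-5,20,-0.02,1,45,-5,20,-0.02,1,45,-5,20,-0.02,1,45,-5,20,-0.02,1,45,-5,20,-0.02,1,45,-5,20,-0.02,1,45,-5,20,0,1,45,-5,20,0,1]'; python3 -m handwheel '[45,5,20,-0.02,1,45,5,20,-0.02,1,45,5,20,-0.02,1,45,0,20,-0.02,1,45,0,20,-0.02,1,45,0,20,-0.02,1,45,0,20,0,1,45,0,20,0,1]'; python3 -m handwheel '[45,0,20,0,1,45,0,20,0,1,45,0,20,0,1,45,0,20,0,1,45,0,20,0,1,45,0,20,0,1,45,0,20,0,1,45,0,20,0,1]';python3 -c "
from h import *
print(np.round(robot.observe()['qpos'],3))"
```

```text
time: 12.05
tool_pos: [0.6084, -0.0777, 0.4002]
tool_rot: [3.036, 0.573, -0.109]
contact_force: [-0.3, 0.4, -0.3]
opening: 0.0914
grip_force: 0.0
time: 12.85
tool_pos: [0.6079, -0.0413, 0.4184]
tool_rot: [3.059, 0.525, -0.104]
contact_force: [1.2, -0.8, 0.7]
opening: 0.0922
grip_force: 0.0
[-0.142  0.959  0.037 -0.221  2.657  1.341]
```

```bash
python3 -m handwheel '[30,10,-20,0,1,40,10,-20,0,1,40,10,-20,0,1,40,10,-20,0,1,40,0,-10,0,1,40,0,0,0,1,40,0,0,0,1,40,0,0,0,1]'; python3 -m handwheel '[45,0,0,0,1,45,0,0,0,1,45,0,0,0,1,45,0,0,0,1,45,0,0,0,1,45,0,0,0,1,45,0,0,0,1,45,0,0,0,1]';python3 -c "
from h import *
print(np.round(robot.observe()['qpos'],3))"
```

```text
time: 13.65
tool_pos: [0.6327, 0.0121, 0.3347]
tool_rot: [3.089, 0.642, -0.115]
contact_force: [0.1, 0.1, -0.4]
opening: 0.0919
grip_force: 0.0
time: 14.45
tool_pos: [0.638, 0.0156, 0.3047]
tool_rot: [3.117, 0.69, -0.116]
contact_force: [0.1, -0.5, -0.7]
opening: 0.0918
grip_force: 0.0
[-0.091  1.137  0.037 -0.02   2.657  1.573]
```

```bash
python3 -m handwheel '[15,-3,45,0,1,15,-3,45,0,1,15,-3,45,0,1,15,-3,45,0,1,15,-3,45,0,1,15,-3,45,0,1,15,-3,45,0,1,15,-3,45,0,1]'; python3 -c "
from h import *
print(np.round(robot.observe()['qpos'],3))"
```

```text
time: 15.25
tool_pos: [0.595, -0.0099, 0.466]
tool_rot: [3.124, 0.429, -0.11]
contact_force: [-0.0, 1.0, -0.3]
opening: 0.0918
grip_force: 0.0
[-0.132  0.876  0.037 -0.058  2.657  1.5  ]
```

Works (−0.26 per call). Continue upwards until lean crosses zero.

```bash
for i in 1 2; do python3 -m handwheel '[15,-2,45,0,1,15,-2,45,0,1,15,-2,45,0,1,15,-2,45,0,1,15,-2,45,0,1,15,-2,45,0,1,15,-2,45,0,1,15,-2,45,0,1]'; done; python3 -c "
from h import *
print(np.round(robot.observe()['qpos'],3))"
```

```text
time: 16.05
tool_pos: [0.5302, -0.023, 0.5851]
tool_rot: [3.122, 0.219, -0.106]
contact_force: [0.2, 0.0, 0.1]
opening: 0.0916
grip_force: 0.0
time: 16.85
tool_pos: [0.464, -0.031, 0.6668]
tool_rot: [3.122, 0.054, -0.102]
contact_force: [0.2, 0.0, 0.5]
opening: 0.0919
grip_force: 0.0
[-0.215  0.498  0.037 -0.055  2.657  1.41 ]
```

```bash
for i in 1 2; do python3 -m handwheel '[35,-4,35,0,1,35,-4,35,0,1,35,-4,35,0,1,35,-4,35,0,1,35,-4,35,0,1,35,-4,35,0,1,35,-4,35,0,1,35,-4,35,0,1]'; done; python3 -c "
from h import *
print(np.round(robot.observe()['qpos'],3))"
```

```text
time: 17.65
tool_pos: [0.4634, -0.0395, 0.6686]
tool_rot: [-3.125, 0.044, -0.102]
contact_force: [0.0, 0.2, -0.4]
opening: 0.092
grip_force: 0.0
time: 18.45
tool_pos: [0.4623, -0.0441, 0.6711]
tool_rot: [-3.089, 0.035, -0.103]
contact_force: [0.2, 0.7, 0.2]
opening: 0.0919
grip_force: 0.0
[-0.291  0.489  0.037  0.097  2.657  1.469]
```

```bash
python3 -m handwheel '[20,-6,-45,0,1,30,-6,-39,0,1,30,-6,-39,0,1,30,-6,-39,0,1,30,-6,-39,0,1,30,-6,-39,0,1,30,-6,-39,0,1,30,-6,-39,0,1]'; python3 -m handwheel '[49,-4,-8,0,1,49,-4,-8,0,1,49,-4,-8,-0.02,1,45,-5,10,-0.02,1,40,-5,30,0,1, 40,-5,30,0,1, 40,-5,30,0,1,40,-5,30,0,1]'; python3 -c "
from h import *
print(np.round(robot.observe()['qpos'],3))"
```

```text
time: 19.25
tool_pos: [0.6879, -0.0901, 0.3713]
tool_rot: [-3.087, 0.035, -0.104]
contact_force: [1.0, -0.3, 0.4]
opening: 0.0915
grip_force: 0.0
time: 20.05
tool_pos: [0.8056, -0.096, 0.3758]
tool_rot: [-3.082, -0.151, -0.154]
contact_force: [0.2, 0.3, -0.5]
opening: 0.0916
grip_force: 0.0
[-0.24   0.966  0.036  0.08   1.993  1.518]
```

```bash
for i in 1 2; do python3 -m handwheel '[40,1,30,0,1, 40,1,30,0,1, 40,1,30,0,1,40,1,30,0,1,40,1,30,0,1,40,1,30,0,1,40,1,30,0,1,40,1,30,0,1]'; done; python3 -c "
from h import *
print(np.round(robot.observe()['qpos'],3))"
```

```text
time: 20.85
tool_pos: [0.8573, -0.0584, 0.4391]
tool_rot: [-3.058, -0.403, -0.173]
contact_force: [0.5, 0.0, -0.3]
opening: 0.092
grip_force: 0.0
time: 21.65
tool_pos: [0.9161, -0.034, 0.4977]
tool_rot: [-3.013, -0.665, -0.205]
contact_force: [0.7, -0.2, -0.2]
opening: 0.0915
grip_force: 0.0
[-0.153  0.886  0.037  0.097  1.549  1.61 ]
```

```bash
python3 -m handwheel '[30,-30,25,0,1,30,-30,25,0,1,30,-30,25,0,1,30,-30,25,0,1]'; python3 -c "
from h import *
from fk import R
s=robot.observe();print(np.round(s['qpos'],3)); M=R.from_euler('xyz',s['tool_rot']).as_matrix(); print(M.round(3))"
```

```text
time: 22.05
tool_pos: [0.9281, -0.1403, 0.5206]
tool_rot: [-2.995, -0.773, -0.225]
contact_force: [-0.2, -0.4, -0.3]
opening: 0.0919
grip_force: 0.0
[-0.295  0.885  0.037  0.197  1.457  1.497]
[[ 0.698 -0.121  0.706]
 [-0.16  -0.987 -0.012]
 [ 0.699 -0.105 -0.708]]
```

```bash
python3 -m handwheel '[-40,5,-10,0.15,1,-40,5,-10,0.15,1,-20,0,0,0.15,1,0,0,0,0.15,1,0,0,0,0.15,1,0,0,0,0.1,1,40,0,10,0,1,40,0,10,0,1]'; python3 -m handwheel '[40,-5,25,0,1,40,-5,25,0,1,40,-5,25,0,1]'
cat > ori.py <<'E'
from h import *
from fk import R
s=robot.observe();print(np.round(s['qpos'],3)); M=R.from_euler('xyz',s['tool_rot']).as_matrix(); z=M[:,2]
print('ytilt',M[2,1].round(3),'lean',np.arccos(-z[2]).round(3),'az',np.arctan2(z[1],z[0]).round(3),'handleaz',(np.arctan2(-M[0,1],M[1,1])-np.pi).round(3))
E
python3 ori.py
```

```text
time: 22.85
tool_pos: [0.8856, -0.1153, 0.49]
tool_rot: [-3.025, -0.811, 0.488]
contact_force: [-0.1, -0.0, 0.9]
opening: 0.0919
grip_force: 0.0
time: 23.15
tool_pos: [0.9154, -0.0991, 0.5073]
tool_rot: [-3.078, -0.886, 0.482]
contact_force: [0.4, -0.4, 0.0]
opening: 0.0916
grip_force: 0.0
[-0.407  0.935  0.037  0.695  1.565  0.873]
ytilt -0.04 lean 0.888 az 0.565 handleaz -5.751
```

```bash
python3 -m handwheel '[40,-5,20,0,1,40,-5,15,0,1,-40,5,-10,0,1,-45,0,0,-0.14,1,-45,0,0,-0.14,1,-45,0,0,-0.14,1,-45,0,0,-0.14,1,-45,0,0,-0.12,1]'; python3 ori.py
python3 - <<'E'
from fk import *
G=np.array([.503,-.1483,.160])
from h import robot
A0=R.from_euler('xyz',robot.observe()['tool_rot']); q=np.array(robot.observe()['qpos'])
p=np.array(robot.observe()['tool_pos']); T=G+A0.apply([0,0,.005]); d=A0.apply([0,0,1])
W=[p,[.45,-.13,.47],[.40,-.134,.40],T-.15*d,T-.1*d,T-.05*d,T]
for a,b in zip(W,W[1:]):
    for k in (.25,.5,.75,1):
        r=ik(np.array(a)+(np.array(b)-a)*k,A0,q); q=r.x
    print(np.round(b,3),'%.4f'%r.cost**.5,q.round(2))
# carrying to the dock
for lab,yaw in(('same',.27),):
    x=np.array([.6008-.02,.1686-.003,.16]); B=R.from_euler('z',yaw)*A0
    for k in np.linspace(0,1,9):
        r=ik(T+np.array([-.16,0,.02])*(min(1,3*k))+ (x-T-np.array([-.16,0,.02]))*max(0,(k-1/3)*1.5),R.from_euler('z',yaw*k)*A0,q); q=r.x; print('%.2f %.4f'%(k,r.cost**.5),q.round(2))
E
```

```text
time: 23.95
tool_pos: [0.7477, -0.0919, 0.5112]
tool_rot: [-3.095, -0.937, -0.082]
contact_force: [0.8, 0.1, 0.1]
opening: 0.092
grip_force: 0.0
[-0.32   0.244  1.265  0.353  0.747  1.163]
ytilt -0.028 lean 0.938 az -0.024 handleaz -0.045
[ 0.45 -0.13  0.47] 0.0000 [-0.87 -0.3   1.9   0.81  0.99  0.49]
[ 0.4   -0.134  0.4  ] 0.0000 [-1.09 -0.36  2.12  0.95  1.05  0.19]
[ 0.386 -0.145  0.246] 0.0000 [-1.18 -0.1   2.46  1.32  0.87 -0.52]
[ 0.426 -0.146  0.216] 0.0000 [-1.    0.05  2.45  1.58  0.73 -0.7 ]
[ 0.467 -0.147  0.187] 0.0000 [-0.87  0.2   2.41  1.85  0.68 -0.9 ]
[ 0.507 -0.148  0.157] 0.0000 [-0.76  0.34  2.36  2.06  0.66 -1.05]
0.00 0.0000 [-0.76  0.34  2.36  2.06  0.66 -1.05]
0.12 0.0000 [-0.95  0.27  2.47  1.85  0.76 -1.05]
0.25 0.0000 [-1.21  0.19  2.55  1.57  0.87 -1.04]
0.38 0.0000 [-1.32  0.14  2.61  1.45  0.93 -1.05]
0.50 0.0000 [-0.96  0.15  2.61  1.77  0.81 -1.08]
0.62 0.0000 [-0.6   0.2   2.56  2.12  0.69 -1.13]
0.75 0.0000 [-0.3   0.26  2.47  2.42  0.59 -1.2 ]
0.88 0.0000 [-0.08  0.33  2.35  2.64  0.5  -1.26]
1.00 0.0000 [ 0.08  0.4   2.21  2.81  0.41 -1.33]
```

```bash
python3 -m handwheel '[-45,-6,-5,-0.1,1,-45,-6,-5,0,1,-45,-6,-5,0,1,-45,-6,-5,0,1,-45,-6,-5,0,1,-45,-6,-15,0,1,-40,-3,-30,0,1,-30,0,-40,0,1]'; python3 -m handwheel '[-20,0,-40,0,1,0,0,-40,0,1,0,0,-40,0,1,0,0,-35,0,1,0,0,0,0,1]'; python3 ori.py
```

```text
time: 24.75
tool_pos: [0.409, -0.1312, 0.4018]
tool_rot: [-3.103, -0.94, -0.172]
contact_force: [-0.2, -1.4, -0.2]
opening: 0.0914
grip_force: 0.0
time: 25.25
tool_pos: [0.3894, -0.13, 0.2462]
tool_rot: [-3.085, -0.93, -0.185]
contact_force: [-0.6, 0.5, -1.3]
opening: 0.0917
grip_force: 0.0
[-1.047 -0.162  2.491  1.41   0.711 -0.424]
ytilt -0.034 lean 0.931 az -0.115 handleaz -0.14
```

```bash
python3 -m handwheel '[22,-4,-17,0,1,22,-4,-17,0,1,22,-3,-17,0,1,22,-3,-16,0,1,0,0,0,0,1]'; python3 -c "
from h import *
snap('wrist','w2')"
```

```text
time: 25.75
tool_pos: [0.4815, -0.1454, 0.183]
tool_rot: [-3.089, -0.938, -0.18]
contact_force: [-0.0, -0.2, 0.0]
opening: 0.0917
grip_force: 0.0
```

View pics/w2.png

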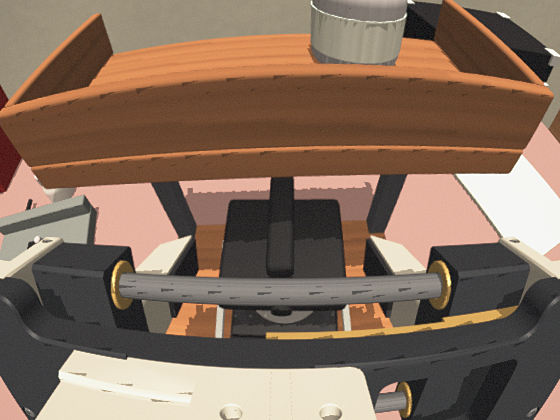

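```bash
python3 -m handwheel '[9,-1,-9,0,1,9,-1,-9,0,1,7,-1,-8,0,1,0,0,0,0,1]' 50;  python3 -m handwheel '[0,0,0,0,0,0,0,0,0,0,0,0,0,0,0,0,0,0,0,0,0,0,0,0,0,0,0,0,0,0,0,0,0,0,0,0,0,0,0,0]' 50; python3 ori.py
```

```text
time: 26.2
tool_pos: [0.5044, -0.1483, 0.1581]
tool_rot: [-3.092, -0.939, -0.178]
contact_force: [0.4, -0.4, 0.4]
opening: 0.0922
grip_force: 0.0
time: 27.0
tool_pos: [0.5036, -0.148, 0.1564]
tool_rot: [-3.093, -0.936, -0.177]
contact_force: [-0.4, 0.4, 0.2]
opening: 0.0324
grip_force: 0.0
[-0.7    0.328  2.392  2.269  0.617 -1.136]
ytilt -0.029 lean 0.937 az -0.118 handleaz -0.139
```

```bash
python3 -m handwheel '[0,0,0,0,0,0,0,0,0,0,0,0,0,0,0,0,0,0,0,0,0,0,0,0,0]' 50; python3 -m handwheel '[0,0,5,0,0,0,0,5,0,0,0,0,4,0,0,0,0,0,0,0,0,0,0,0,0]'; python3 ori.py; python3 -c "
from h import *
snap('wrist','w3')"
```

```text
time: 27.5
tool_pos: [0.5036, -0.148, 0.1564]
tool_rot: [-3.094, -0.936, -0.177]
contact_force: [0.8, 1.1, -1.1]
opening: 0.0158
grip_force: 49.9
time: 28.0
tool_pos: [0.5035, -0.1481, 0.1706]
tool_rot: [-3.094, -0.936, -0.177]
contact_force: [0.2, 0.3, -6.4]
opening: 0.0157
grip_force: 49.9
[-0.7    0.284  2.377  2.202  0.58  -1.054]
ytilt -0.028 lean 0.937 az -0.118 handleaz -0.139
```

View pics/w3.png

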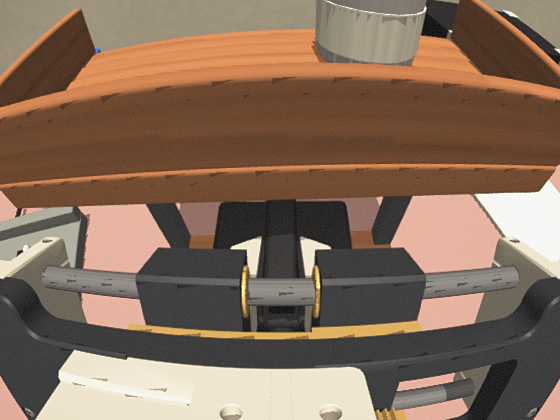

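```bash
python3 -m handwheel '[0,0,3,0,0,-15,2,0,0,0,-15,2,0,0,0,-20,2,0,0,0,-20,2,0,0,0,-20,2,5,0,0,-10,2,10,0,0,0,4,15,0,0]'; python3 -m handwheel '[0,20,10,0.03,0,0,30,0,0.03,0,0,35,0,0.03,0,0,35,0,0.03,0,0,35,0,0.03,0,0,35,0,0.03,0,0,35,0,0.03,0,0,35,0,0.03,0]'; python3 ori.py
```

```text
time: 28.85
tool_pos: [0.4023, -0.132, 0.2029]
tool_rot: [-3.091, -0.933, -0.182]
contact_force: [1.3, 0.0, -5.6]
opening: 0.0157
grip_force: 50.0
time: 29.65
tool_pos: [0.4065, 0.0951, 0.216]
tool_rot: [-3.097, -0.946, 0.037]
contact_force: [1.8, -1.0, -6.1]
opening: 0.0158
grip_force: 50.0
[-0.025 -0.052  2.566  2.845  0.329 -1.326]
ytilt -0.026 lean 0.946 az 0.092 handleaz -6.21
```

```bash
python3 -m handwheel '[0,35,-10,0.03,0,0,35,-10,0.017,0,0,0,0,0,0,0,0,0,0,0]'; python3 ori.py
python3 - <<'E'
from h import *
import pickle
im,d,c=snap('top','t1'); a=im[130:300,120:290]
cv2.imwrite('pics/t1c.png',cv2.resize(a,None,fx=3.5,fy=3.5,interpolation=cv2.INTER_CUBIC))
c=eyes.calibration('wrist'); snap('wrist','w4'); pickle.dump(c,open('pics/w4.pkl','wb'))
x=cv2.imread('pics/w4.png'); y=cv2.imread('pics/t1c.png')
cv2.imwrite('pics/v.png',np.hstack([cv2.resize(y,(400,400)),cv2.resize(x,(400,300)) if 0 else cv2.copyMakeBorder(cv2.resize(x,(400,300)),0,100,0,0,0)]))
E
```

```text
time: 30.05
tool_pos: [0.4086, 0.1434, 0.2039]
tool_rot: [-3.085, -0.95, 0.064]
contact_force: [-0.1, -1.2, -6.7]
opening: 0.0154
grip_force: 50.0
[ 0.197  0.046  2.547  3.275  0.404 -1.615]
ytilt -0.033 lean 0.951 az 0.133 handleaz -6.173
```

View pics/t1c.png

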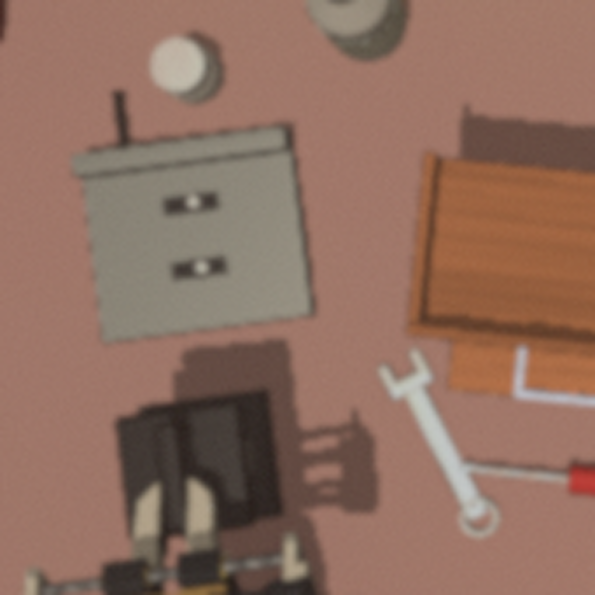

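View pics/w4.png

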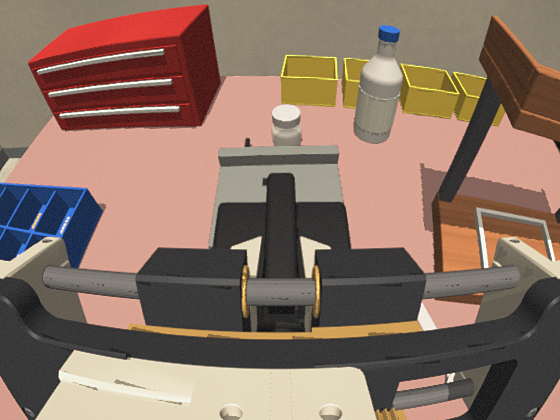

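Run:
```python
from h import *
import pickle
from fk import R
s=robot.observe(); T=np.array(s['tool_pos'])*1000; print(T)
def fitplane(Q):
    c=np.median(Q,0); 
    for _ in range(3):
        A=np.c_[Q[:,:2]-c[:2],np.ones(len(Q))]; k,*_=np.linalg.lstsq(A,Q[:,2],rcond=None); r=Q[:,2]-A@k; Q=Q[abs(r)<2.5*r.std()+.3]
    return k,len(Q),r.std()
for n in('wrist','top'):
    if n=='wrist': c=pickle.load(open('pics/w4.pkl','rb')); d=np.load('pics/w4.npy'); P=cloud(c,d)*1000
    else:
        c=eyes.calibration('top'); d=np.load('pics/t1.npy'); v,u=np.mgrid[0:420,0:560]
        M=np.linalg.inv(c['world_to_cam']); P=(np.stack([(u-c['cx'])/c['fx']*d,(v-c['cy'])/c['fy']*d,d],-1)@M[:3,:3].T+M[:3,3])*1000
    near=(d>0)&(abs(P[...,0]-430)<60)&(abs(P[...,1]-145)<60)
    cap=near&(P[...,2]>162)&(P[...,2]<188)&((abs(P[...,1]-T[1])>15))
    if n=='wrist':
        cap=near&(P[...,2]>160)&(P[...,2]<190)&(np.mgrid[0:420,0:560][0]<245)
    Q=P[cap]; print(n,len(Q),np.percentile(Q,[1,50,99],axis=0).round(1).tolist(),'slope x,y, z0',*fitplane(Q))
    h=near&(P[...,2]>195)&(P[...,2]<225)&(P[...,0]>T[0]+16); Q=P[h]
    if len(Q)>10: print(' handle',len(Q),np.percentile(Q,[1,50,99],axis=0).round(1).tolist(),fitplane(Q)[0], np.polyfit(Q[:,0]-T[0],Q[:,1],1))
c=eyes.calibration('top');P=lambda u,v,z:np.round(pt(c,d,120+u/3.5,130+v/3.5,z)*1000,1)[:2]
for n,u,v,z in [('peg1',193,202,.032),('peg2',202,268,.032),('s1L',165,207,.02),('s1R',218,202,.02),('s2L',172,272,.02),('s2R',227,266,.02),('dFL',106,341,.02),('dFR',313,313,.02),('capBL',140,410,.175),('capBR',267,393,.175),('footBL',118,420,.09),('footFL',130,530,.09),('footFR',282,515,.09),('footBR',268,392,.09)]: print(n,P(u,v,z))
```

```text
[409.07452502 142.12784155 204.40272953]
wrist 3996 [[433.4, 104.7, 174.0], [452.2, 137.3, 176.3], [471.7, 190.2, 178.1]] slope x,y, z0 [-1.43428677e-02  1.80267696e-02  1.76166697e+02] 3935 0.5918596001225082
 handle 1560 [[425.3, 136.7, 210.1], [441.3, 145.7, 213.1], [461.4, 154.4, 214.4]] [-1.24368169e-03  2.85379300e-02  2.13011725e+02] [1.08677572e-01 1.42097725e+02]
top 655 [[385.5, 101.6, 166.0], [432.3, 124.4, 177.6], [471.3, 193.0, 182.7]] slope x,y, z0 [4.36166454e-04 2.36545230e-02 1.77161809e+02] 631 2.314081241932881
 handle 120 [[426.3, 139.9, 198.5], [443.4, 147.1, 214.3], [462.1, 156.2, 218.8]] [1.14195248e-02 2.29518361e-01 2.13856575e+02] [8.60462383e-02 1.44754277e+02]
peg1 [625.5 171.4]
peg2 [573.1 165.2]
s1L [623.  196.9]
s1R [625.9 154.3]
s2L [570.9 192.2]
s2R [574.6 148. ]
dFL [517.2 246.2]
dFR [535.6  79.9]
capBL [469.5 176.4]
capBR [479.4  87. ]
footBL [458.1 217. ]
footFL [375.4 209.3]
footFR [384.3  94.4]
footBR [476.6 103.2]
```

```bash
python3 -m handwheel '[20,5,0,0,0,25,5,0,0,0,25,5,0,0,0,25,3,0,0,0,25,3,0,0,0,25,0,0,0,0,20,0,0,0,0,0,0,0,0,0]'; python3 -m handwheel '[0,0,0,0,0]'; python3 ori.py
```

```text
time: 30.95
tool_pos: [0.5772, 0.1614, 0.2056]
tool_rot: [-3.086, -0.955, 0.058]
contact_force: [-0.3, 1.0, -6.9]
opening: 0.0156
grip_force: 50.0
time: 31.05
tool_pos: [0.5741, 0.1618, 0.2039]
tool_rot: [-3.086, -0.95, 0.06]
contact_force: [-0.8, 0.7, -6.8]
opening: 0.0161
grip_force: 50.0
[ 0.159  0.294  2.18   3.233  0.285 -1.601]
ytilt -0.032 lean 0.951 az 0.128 handleaz -6.178
```

```bash
python3 - <<'E'
from fk import *
from h import robot
s=robot.observe(); A0=R.from_euler('xyz',s['tool_rot']); q=np.array(s['qpos'])
for z in (.2,.19,.18,.17,.16,.147):
    r=ik(np.array([.581,.1633,z]),A0,q); q=r.x; print(z,'%.4f'%r.cost**.5,q.round(3), (fk(q,P)[0]*1000).round(1),R.as_euler(fk(q,P)[1],'xyz').round(3))
E
python3 -m handwheel '[3,1,-15,0,0,3,1,-15,0,0,0,0,0,0,0,0,0,0,0,0]';python3 ori.py
```

```text
0.2 0.0000 [ 0.157  0.312  2.168  3.224  0.291 -1.593] [581.  163.3 200. ] [-3.086 -0.95   0.06 ]
0.19 0.0000 [ 0.157  0.335  2.178  3.215  0.324 -1.585] [581.  163.3 190. ] [-3.086 -0.95   0.06 ]
0.18 0.0000 [ 0.157  0.359  2.188  3.209  0.357 -1.578] [581.  163.3 180. ] [-3.086 -0.95   0.06 ]
0.17 0.0000 [ 0.157  0.383  2.197  3.203  0.39  -1.572] [581.  163.3 170. ] [-3.086 -0.95   0.06 ]
0.16 0.0000 [ 0.157  0.407  2.205  3.199  0.423 -1.567] [581.  163.3 160. ] [-3.086 -0.95   0.06 ]
0.147 0.0000 [ 0.157  0.44   2.215  3.194  0.466 -1.561] [581.  163.3 147. ] [-3.086 -0.95   0.06 ]
time: 31.45
tool_pos: [0.5796, 0.165, 0.1742]
tool_rot: [-3.086, -0.95, 0.061]
contact_force: [0.6, -0.2, -6.1]
opening: 0.0158
grip_force: 50.0
[ 0.165  0.372  2.195  3.218  0.377 -1.582]
ytilt -0.032 lean 0.952 az 0.13 handleaz -6.176
```

```bash
python3 -m handwheel '[1.5,-1.5,-5,0,0,0,0,-5,0,0,0,0,0,0,0,0,0,0,0,0]'; python3 -m handwheel '[0,0,-2,0,0,0,0,-2,0,0,0,0,0,0,0,0,0,0,0,0]';python3 -m handwheel '[0,0,-2,0,0,0,0,-1,0,0,0,0,0,0,0]'
```

```text
time: 31.85
tool_pos: [0.5816, 0.1639, 0.1643]
tool_rot: [-3.086, -0.951, 0.062]
contact_force: [-0.1, -0.6, -6.7]
opening: 0.0155
grip_force: 50.0
time: 32.25
tool_pos: [0.5817, 0.164, 0.1603]
tool_rot: [-3.086, -0.951, 0.062]
contact_force: [0.3, -0.3, -6.4]
opening: 0.0154
grip_force: 50.0
time: 32.55
tool_pos: [0.5815, 0.1639, 0.1571]
tool_rot: [-3.086, -0.951, 0.062]
contact_force: [-0.1, -0.3, -7.2]
opening: 0.0156
grip_force: 50.0
```

No contact at peg-top height (expected ~159); continuing gently.

```bash
for i in 1 2 3; do python3 -m handwheel '[0,0,-1,0,0,0,0,-1,0,0,0,0,0,0,0]' | egrep 'pos|contact'; done
```

```text
tool_pos: [0.5816, 0.164, 0.1552]
contact_force: [0.7, 0.9, -7.4]
tool_pos: [0.5816, 0.164, 0.1532]
contact_force: [0.2, 0.2, -6.1]
tool_pos: [0.5816, 0.164, 0.1512]
contact_force: [0.9, -0.2, -6.0]
```

```bash
for i in 1 2 3; do python3 -m handwheel '[0,0,-1,0,0,0,0,-0.5,0,0,0,0,0,0,0]' | egrep 'pos|contact'; done
```

```text
tool_pos: [0.5816, 0.164, 0.1498]
contact_force: [0.5, 0.7, -6.5]
tool_pos: [0.5816, 0.164, 0.1482]
contact_force: [-0.1, 0.0, -6.8]
tool_pos: [0.5819, 0.1642, 0.1474]
contact_force: [-0.7, 1.9, -2.3]
```

```bash
for i in 1 2; do python3 -m handwheel '[0,0,-0.5,0,0,0,0,0,0,0]' | egrep 'pos|contact'; done; python3 ori.py
```

```text
tool_pos: [0.5821, 0.1643, 0.1474]
contact_force: [-3.6, 2.0, 1.7]
tool_pos: [0.5821, 0.1645, 0.1473]
contact_force: [-6.5, 2.4, 5.6]
[ 0.161  0.443  2.214  3.195  0.472 -1.561]
ytilt -0.032 lean 0.956 az 0.131 handleaz -6.175
```

```bash
python3 -m handwheel '[0,0,0.3,0,0,0,0,0,0,0,0,0,0,0,0,0,0,0,0,0]' 5; python3 -m handwheel '[0,0,0,0,0.3,0,0,0,0,0.5,0,0,0,0,0.6,0,0,0,0,0.6,0,0,0,0,0.6,0,0,0,0,0.6]'; python3 -c "
from h import *
import pickle
c=eyes.calibration('wrist'); im,d,_=snap('wrist','w5'); P=cloud(c,d)*1000
vv=np.mgrid[0:420,0:560][0]
near=(d>0)&(abs(P[...,0]-600)<70)&(abs(P[...,1]-168)<60)&(vv<250)
for lo,hi in((105,135),(147,170)):
    Q=P[near&(P[...,2]>lo)&(P[...,2]<hi)]; A=np.c_[Q[:,:2]-[600,168],np.ones(len(Q))]; print(len(Q),np.percentile(Q,[1,50,99],axis=0).round(1).tolist(),np.linalg.lstsq(A,Q[:,2],rcond=None)[0].round(4))
"
```

```text
time: 35.15
tool_pos: [0.5824, 0.1644, 0.1474]
tool_rot: [-3.085, -0.955, 0.062]
contact_force: [-4.7, 4.0, 4.7]
opening: 0.0159
grip_force: 5.0
time: 35.75
tool_pos: [0.5817, 0.1639, 0.1462]
tool_rot: [-3.085, -0.952, 0.061]
contact_force: [0.0, 0.1, 0.4]
opening: 0.0546
grip_force: 0.0
4327 [[604.2, 128.3, 116.5], [623.4, 159.1, 118.5], [644.2, 213.0, 119.9]] [-1.850000e-02 -4.000000e-04  1.189232e+02]
2891 [[580.9, 123.6, 147.5], [599.7, 168.6, 155.1], [633.1, 204.3, 156.6]] [3.230000e-02 2.800000e-02 1.543864e+02]
```

```bash
python3 -m handwheel '[0,0,0,0,0.8,0,0,0,0,0.8,-8,-1,6,0,0.8,-16,-2,12,0,0.8,-24,-3,17,0,0.8,-24,-3,17,0,0.8,-24,-3,17,0,0.8,-24,-3,17,0,0.8]'; python3 -m handwheel '[-10,0,20,0,0.8,0,0,0,0,0.8,0,0,0,0,0.8]'; python3 -c "
from h import *
im,d,c=snap('top','t2')
w=eyes.calibration('wrist'); iw,dw,_=snap('wrist','w6'); P=cloud(w,dw)*1000
near=(dw>0)&(abs(P[...,0]-600)<70)&(abs(P[...,1]-168)<60)
for lo,hi in((105,135),(147,170)):
    Q=P[near&(P[...,2]>lo)&(P[...,2]<hi)]; A=np.c_[Q[:,:2]-[600,168],np.ones(len(Q))]; print(len(Q),np.percentile(Q,[1,50,99],axis=0).round(1).tolist(),np.linalg.lstsq(A,Q[:,2],rcond=None)[0].round(4))
a=cv2.resize(im[130:270,120:290],None,fx=2.3,fy=2.3); b=cv2.resize(iw,(400,300)); o=np.zeros((330,800,3),np.uint8); o[:a.shape[0],:a.shape[1]]=a; o[:300,395:795]=b; cv2.imwrite('pics/fin.png',o)"
```

```text
time: 36.6
tool_pos: [0.4601, 0.149, 0.2295]
tool_rot: [-3.085, -0.959, 0.061]
contact_force: [-4.3, 0.8, -9.3]
opening: 0.0736
grip_force: 0.0
time: 36.9
tool_pos: [0.4508, 0.1508, 0.237]
tool_rot: [-3.086, -0.973, 0.06]
contact_force: [-0.7, 2.0, -0.2]
opening: 0.0737
grip_force: 0.0
4866 [[552.2, 122.1, 107.0], [584.0, 162.3, 118.1], [641.5, 211.3, 130.1]] [2.600000e-02 3.400000e-03 1.179817e+02]
929 [[563.2, 156.6, 147.7], [591.3, 166.8, 155.0], [633.5, 177.8, 156.4]] [2.98000e-02 6.00000e-04 1.54766e+02]
```

View pics/fin.png

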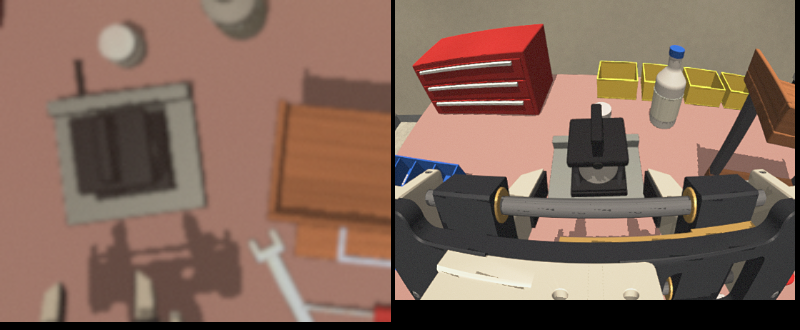

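The lamp stands upright on the base. In the left half its foot covers the plate, around (125,150). In the right half the open fingers are well clear of it. The handle top reads about 156.4 mm where 157 mm is expected, so it is home.

```bash
python3 -c "
from cell import robot
print(robot.hand_in())"
```

```text
the job is handed in; nothing more can be done
None
```

The lamp is upright and home on the charging base, judging by its measured height (handle top 156.4 mm against 157 mm expected), and the gripper has let go and backed clear; I handed the job in, and no verdict came back.

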